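Unscrew the knurled lock of a tile jig and push the bat home

ROBOT

A 6-joint arm with a two-finger parallel gripper is mounted at the origin on the work surface. World frame = base frame: x ahead of the robot, y to its left, z up, the work surface at z = 0. Lengths are in mm, angles in rad, forces in N, time in s.
With the tool pointing down it reaches from about 350 to 775 mm from the base axis. Payload 7.3 kg.
Tool frame: the origin (TCP) lies on the centre line of the jaws, within the pads' length; the fingertips stand bot.nose_length ahead of it and the grasp point (between the pads) lies 6 mm ahead of it (bot.nose_length is the distance from the TCP to the fingertips, in mm); x points along the fingers, y is the direction in which the jaws open and shut, and the axes are right-handed (so a half turn about x gives the same grasp; the last joint's range is limited). The gripper opens to 92 mm and grips with 3 to 60 N. Pads are 19 mm wide; open, the fingers measure 130 mm over their backs; the gripper's body (75 mm by 190 mm) begins 47 mm behind the grasp point.
Start: joints at [-1.479, 0.342, 1.524, -0, 1.275, -0.146], TCP at [123.693, -510.238, 251.741] pointing down, gripper open.
Joint ranges: [-2.53, 2.53], [-0.77, 2.02], [0.04, 2.7], [-1, 4.14], [0.28, 2.66], [-3.11, 3.11]. Speed limits (rad/s): [2.57, 2.57, 3.14, 3.14, 3.14, 3.14].

INTERFACE

Orientations are given as [roll, pitch, yaw] about the fixed x, y, z axes, in that order (R = Rz(yaw) Ry(pitch) Rx(roll)).
In Python, from plant import bot gives the robot as it stands. The module is installed in compiled form; this text tells all that it offers.
- The arm moves only by the tool move_arm, never from a script. Its argument "deltas" is a list of rows, each an object of numbers: "x", "y", "z": the shift along the tool's x, y, z each as a share of 40 mm, from -1 to 1; "roll": the turn about the tool's x as a share of 4 degrees, from -1 to 1. A call has 1 to 20 rows; each row shifts and turns the commanded pose from where the row before left it, along the tool's axes as they then stand; what a row does not reach is not made up. A row lasts 1/12 s, in which the tool goes at most 41.7 mm and 7.16 degrees, less where a joint would pass 70% of its speed; a pose out of reach is approached as far as the arm can. A call with a number of a shift or a turn outside -1 to 1 is refused whole. A call with a gripper value outside its range is refused whole. "grip" is the opening, from 0 (shut) to 1 (fully open), set as the call begins (left out, the last holds). The fingers move at their own pace and stop on an object; the grip force is fixed at half the most. Time passes only in rows, so rows that do not move let the fingers close. It gives the time, the measured TCP pose, the force and the opening at its end, in the units of the state.
- bot.get_obs(): the state, without advancing time (a new reading comes with each control period).
- bot.capture(name): name is "scene" or "side" or "wrist"; returns the picture (400x640x3 uint8, red, green, blue); there is no depth.
- bot.camera_model(name): a dict with "fovy" (degrees; the focal length in pixels is half the picture's height over the tangent of half this angle, whatever the lens; pixels are square), "cx", "cy" (the principal point, pixels), "R" (3x3) and "t" (3): a world point X has camera coordinates R X + t; the wrist camera has in their place "hand_eye" (4x4, takes a point from camera to tool coordinates, whose origin is the TCP and whose axes are the tool frame's). Camera axes: x right, y down, z forward; pixel columns grow to the right and rows downward; lengths in mm; the calibration is good to about 2 mm. The wrist camera is an equidistant fisheye: a pixel r from the principal point sees the ray r / f radians off the axis. A picture is of the moment at which its call begins: read the wrist's pose just before it. camera_model takes no time and is no camera call.
- bot.close_job(): hands the job in, once; it reports no verdict.
The state is a dict: "time": time; "joint_positions": joint angles; "dq": joint speeds; "tau": joint torques, N m; "tool_pos": TCP position; "tcp_rot": TCP orientation; "contact_force": force on the tool from outside, world axes, zero at the start; "moment": the same for the moment, N m; "grip_width": finger opening in mm.
Only numpy, scipy, OpenCV 4.12 (cv2) and the standard library are available. Lean on these libraries where they do the work, as an engineer would, in place of code of your own. Each camera call takes 0.05 s, during which the arm holds its last target. There are 200 camera calls.

TASK

Release the tile jig on the pottery bench with the fingertips, without gripping or lifting anything: roll the big knurled brass ring round anticlockwise (seen from above) until the white dot on its top has come round to the red pointer for the second time, and leave it lined up there. Only then push the wooden bat that carries the terracotta tile away from the robot, under the bridge, until it rests fully home against the blue stop. Leave the tub, the jar and the wooden rib where they stand.

Things in the scene. Friction and masses are not known exactly. Their poses are not given: they have to be found in the camera images.
- jig: Fixed tile jig. Origin on the table under the ring's axis; +x is the way the bat is pushed (away from the robot, turned up to 0.35 rad), +y left of that, z up. Base board 12 mm thick, x = -200 to +75 mm, y = -85 to +85 mm. Guide strips, tops 22 mm above the table, leave a channel 114 mm wide along x.
- bridge (a point): Centre of the top of the fixed aluminium bridge, under the ring, 52 mm above the table. It is 40 mm wide in the jig's x, 170 mm long in y, underside 40 mm above the table, on a 12 mm thick leg at each end, outside the guides.
- stop (a point): Middle of the near face of the blue stop bar that crosses the channel's far end, at x = +50 mm in the jig's frame; the bar's top is 26 mm above the table.
- lock_ring (a joint): Turn of the knurled brass ring about its vertical axis, rad: grows anticlockwise from above (unscrewing), limits 0 and 6 pi. The dot faces the pointer at 0, 2 pi, 4 pi. It starts at 2.0 to 5.2 (dot past the pointer), so the dot meets the pointer first at 2 pi and the second time at 4 pi = 12.57. Turns stiffly (0.06 N m) and stays where it is left.
- ring_top (a point): Centre of the ring's flat top, on its axis, 76 mm above the table at joint 0; it rises 5 mm a turn. The ring is 90 mm across (too wide to pinch) and 22 mm high, with 30 upright ridges, 3.5 mm proud, round its rim. Its 12 mm stem hangs through the bridge and bars the bat's way up to about 1.4 turns; at 4 pi it clears the bat by 3 mm.
- dot (a point): White dot, 11 mm across, on the ring's black top, 29 mm from the axis.
- pointer (a point): Red pointer, on top of the bridge on the jig's +y side, 62 mm from the ring's axis, 53 mm above the table.
- bat: Loose plywood bat 145 (x) x 110 (y) x 16 mm, 0.25 to 0.5 kg, lying in the channel on the base board, terracotta tile let in flush. Origin at the centre of its underside, axes as the jig's. Fully home its origin is at x = -22.5 mm in the jig's frame; it starts at x = -82 to -91 mm.
- bat_near (a point): Middle of the bat's near edge face (the end to push), 8 mm above the base board.
- tub: Loose open white plastic tub, 80 mm across, 85 mm high, on one side of the jig; origin at the centre of its underside. Leave alone.
- jar: Loose closed jar with a blue cap, 60 mm across, 85 mm high, on the other side of the jig; origin at the centre of its underside. Leave alone.
- rib: Loose wooden rib (flat slip) 100 x 45 x 10 mm beside the jig; origin at the centre of its underside. Leave alone.
Mind the look-alikes: they are no part of the job. Several things have the shape of the bat; the one meant has the colours described above.

How it is judged (in metres and radians):
On the way:
1. the ring is unscrewed until the dot meets the pointer for the second time, with the bat still behind the screw (value of joint lock_ring between 12.216 and 12.916 rad and x of bat in the frame of jig below -0.06 m), for 0.3 s.
At the end, for the whole second after the job is handed in: The ring stands within 0.35 rad (20 degrees) of 4 pi, the dot's second meeting with the pointer; the bat lies flat in its channel within 4 mm of the blue stop; ring and bat at rest (value of joint lock_ring between 12.216 and 12.916 rad and x of bat in the frame of jig above -0.0265 m and z of bat in the frame of jig below 0.015 m and angle between bat's own z axis and vertical below 0.05 rad and linear speed of bat below 0.01 m/s and velocity of joint lock_ring between -0.05 and 0.05 rad/s); the robot touches nothing.
It fails at once if the bat is lifted off the base board (z of bat in the frame of jig above 0.02 m or angle between bat's own z axis and vertical above 0.12 rad).
It fails at once if the bat is pushed under the screw before the ring has made its turns (value of joint lock_ring below 12.216 rad and x of bat in the frame of jig above -0.06 m).
It fails at once if the tub, the jar or the rib is disturbed (distance of any of tub, jar, rib from where it was at the start of the episode above 0.015 m).
It also fails if it takes over 61 s, if anything falls off the work surface, if the arm or the gripper's body presses on something with over 40 N, if the wrist force passes 120 N, or if a joint passes its speed limit or range.

## Working session

There is one attempt and no reset: what is moved stays moved. The work goes in short steps, Python scripts to look and compute and a tool call to move; the robot and the scene stay as the last step left them, time stands still between calls to the robot, and variables do not carry over. Pictures are saved under pics/ and viewed, and the job is handed in when it is done.

Besides the shell and the picture viewer there is one more tool, called after "Call:" as a command line: name --argument value ..., lists and objects as JSON in quotes. move_arm: Moves the arm, as the interface text tells. Its arguments: {"type":"object","properties":{"deltas":{"type":"array","items":{"type":"object","properties":{"x":{"type":"number"},"y":{"type":"number"},"z":{"type":"number"},"roll":{"type":"number"}}}},"grip":{"type":"number"}},"required":["deltas"]}

```bash
mkdir -p pics; python3 - <<'E'
from plant import bot
import cv2
o=bot.get_obs();print({k:(v if not hasattr(v,'round') else v) for k,v in o.items()});print(bot.nose_length)
for n in("scene","side","wrist"):
    cv2.imwrite(f"pics/{n}0.png",bot.capture(n)[:,:,::-1]);print(bot.camera_model(n))
E
```

```text
{'time': 0.0, 'joint_positions': array([-1.47899061e+00,  3.42729973e-01,  1.52501627e+00, -1.58939688e-05,
        1.27539409e+00, -1.45981819e-01]), 'dq': array([-0.00036858, -0.00050898,  0.0010201 ,  0.00021453,  0.00168208,
        0.0004855 ]), 'tau': array([ 2.74768363e-04, -4.31243134e+01, -2.44217330e+01,  7.18441908e-02,
        5.60308888e-02, -1.06371911e-04]), 'tool_pos': array([ 123.65774288, -509.85033849,  251.04142974]), 'tcp_rot': array([-1.7069584 ,  1.56924857,  1.67242643]), 'contact_force': array([-0.14285971, -0.60095555, -0.49229034]), 'moment': array([-0.05534541, -0.03070352, -0.00592789]), 'grip_width': 91.80097489920296}
25.0
{'fovy': 57.90960765546373, 'cx': 317.28156262225764, 'cy': 203.28786434281025, 'R': array([[-0.27512655,  0.96122663, -0.01867486],
       [ 0.75063909,  0.20263342, -0.62887252],
       [-0.60070487, -0.18703761, -0.77728412]]), 't': array([ 136.25266505, -369.91048769, 1478.83242819])}
{'fovy': 54.012891224197375, 'cx': 324.8112623720145, 'cy': 204.05740816673114, 'R': array([[-0.99667074, -0.08148082,  0.00288226],
       [-0.0578222 ,  0.68147241, -0.72955599],
       [ 0.05748064, -0.72729377, -0.68391502]]), 't': array([568.26603594,  95.37429997, 980.59204005])}
{'fovy': 65.70646984690485, 'cx': 323.28129977469837, 'cy': 201.52091088771402, 'hand_eye': array([[-8.31216999e-04, -2.71366259e-01,  9.62475799e-01,
        -1.32542048e+02],
       [ 9.99999630e-01, -4.38297147e-04,  7.40047319e-04,
         7.26252082e-01],
       [ 2.21026524e-04,  9.62476058e-01,  2.71366523e-01,
        -7.38045337e+01],
       [ 0.00000000e+00,  0.00000000e+00,  0.00000000e+00,
         1.00000000e+00]])}
```

View pics/scene0.png

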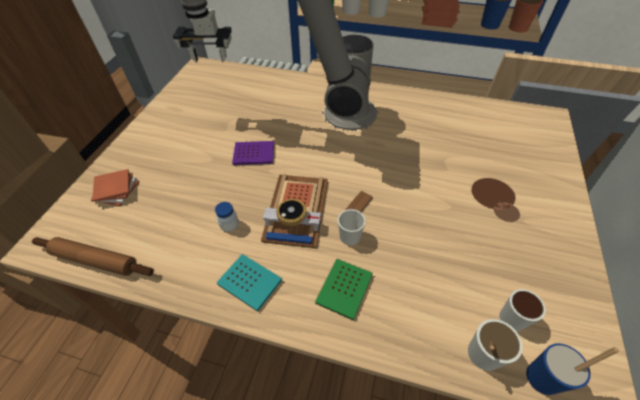

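View pics/side0.png

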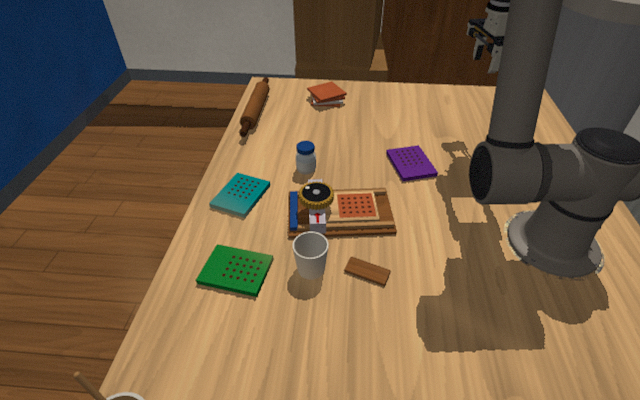

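View pics/wrist0.png

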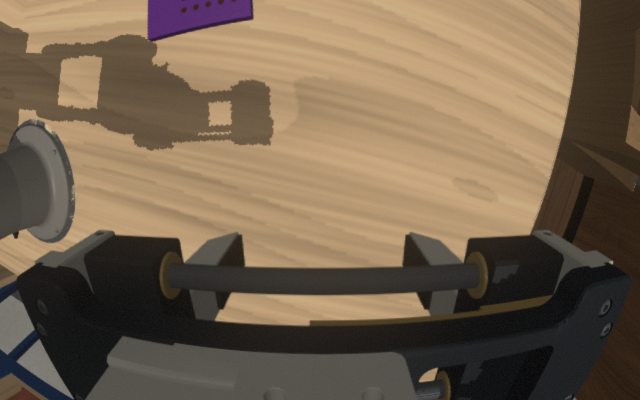

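The candidates for the bat are purple (scene 254,153), teal (250,282), green (345,288), and the wooden bat with the terracotta tile in the jig (298,193). The one in the jig matches the description. I'll check it in close crops.

```bash
python3 - <<'E'
import cv2
a=cv2.imread("pics/scene0.png")[165:255,205:385];cv2.imwrite("pics/sc.png",cv2.resize(a,None,fx=4.4,fy=4.4,interpolation=cv2.INTER_CUBIC))
a=cv2.imread("pics/side0.png")[135:285,275:405];cv2.imwrite("pics/sd.png",cv2.resize(a,None,fx=4,fy=4,interpolation=cv2.INTER_CUBIC))
E
```

```text
(no output)
```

View pics/sc.png

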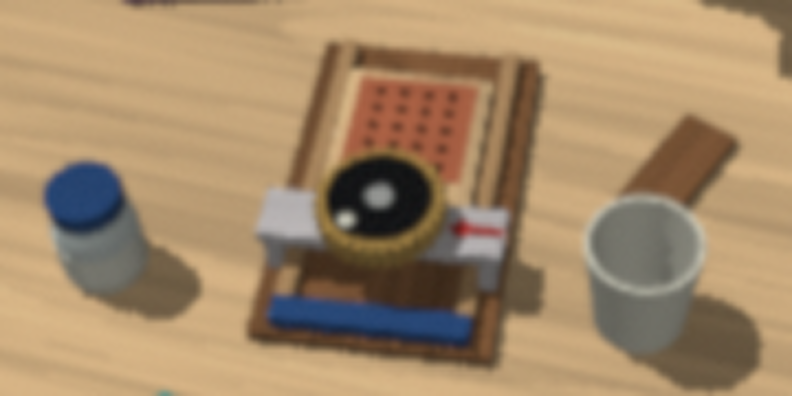

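View pics/sd.png

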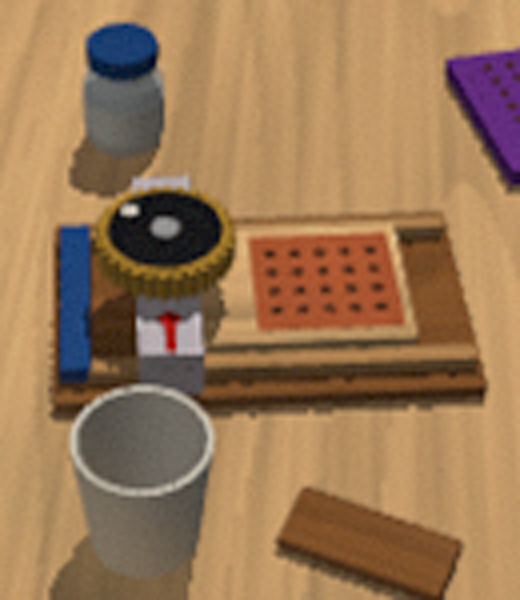

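```bash
cat > h.py <<'E'
import numpy as np
from plant import bot
from scipy.optimize import least_squares
def proj(n,X):
    m=bot.camera_model(n);c=m["R"]@np.asarray(X)+m["t"];f=200/np.tan(np.radians(m["fovy"])/2)
    return np.array([m["cx"],m["cy"]])+f*c[:2]/c[2]
def ray(n,px,z):
    m=bot.camera_model(n);f=200/np.tan(np.radians(m["fovy"])/2)
    d=m["R"].T@np.array([(px[0]-m["cx"])/f,(px[1]-m["cy"])/f,1]);o=-m["R"].T@m["t"]
    return o+d*(z-o[2])/d[2]
S=lambda u,v:("scene",(205+u/4.4,165+v/4.4))
D=lambda u,v:("side",(275+u/4,135+v/4))
def W(p,X):
    c,s=np.cos(p[2]),np.sin(p[2]);return np.array([p[0]+c*X[0]-s*X[1],p[1]+s*X[0]+c*X[1],X[2]])
E
python3 - <<'E'
from h import *
C=[((-200,-85,12),S(335,45)),((-200,85,12),S(540,62)),((75,-85,12),S(250,327)),((75,85,12),S(493,355)),((0,0,79),S(379,195)),
((-200,-85,12),D(445,213)),((-200,85,12),D(485,380)),((75,-85,12),D(55,228)),((75,85,12),D(55,402)),((0,0,79),D(166,228))]
f=lambda p:np.concatenate([proj(n,W(p,X))-px for X,(n,px) in C])
r=least_squares(f,[500,0,0],x_scale=[100,100,.1]);p=r.x;print(p,r.fun.reshape(-1,2).round(1).tolist())
c,s=np.cos(p[2]),np.sin(p[2])
def J(n,px,z):
    d=ray(n,px,z)[:2]-p[:2];return np.array([c*d[0]+s*d[1],-s*d[0]+c*d[1]]).round(1)
for q in(S(346,218),D(130,211)):
    a=J(*q,79);print("dot",a,np.hypot(*a),"joint",(np.arctan2(a[1],a[0])-np.pi/2)%(2*np.pi))
for q in(S(379,195),D(166,228)):print("ring",J(*q,79))
for q in(S(355,68),S(493,83),D(405,225),D(415,340)):print("batcorner",J(*q,28))
print("jar",ray(*S(86,190),85),ray(*D(122,45),85),"tub",ray(*S(644,245),85),ray(*D(143,438),85))
print("rib",[ray(*D(*q),10) [:2].round() for q in((305,488),(460,545),(280,545),(440,597))])
E
```

```text
[ 5.95901858e+02 -4.85323495e+01  1.39217925e-01] [[-1.6, -1.5], [0.5, -1.0], [-1.0, 0.6], [-0.0, 0.4], [0.5, 0.0], [-0.4, -0.6], [1.1, 1.7], [-0.1, -0.8], [-0.8, 0.7], [-0.1, 0.3]]
dot [ 22.  -19.7] 29.53116997343654 joint 3.9820908629633034
dot [ 22. -19.] 29.068883707497267 joint 4.000031382290361
ring [ 0.1 -1.5]
ring [-0.4 -1.2]
batcorner [-157.2  -53.4]
batcorner [-154.9   53.1]
batcorner [-166.2  -53.3]
batcorner [-155.6   56.9]
jar [ 647.99724075 -239.7601635    85.        ] [ 645.93415687 -239.18568761   85.        ] tub [594.66821438 131.2391445   85.        ] [590.62243204 131.35121306  85.        ]
rib [array([499.,  98.]), array([409., 132.]), array([512., 141.]), array([422., 169.])]
```

```bash
cat >> h.py <<'E'
from scipy.spatial.transform import Rotation as Ro
P=np.array([596.0,-49.5,0.139]) # ring axis, yaw
def state():
    o=bot.get_obs();R=Ro.from_euler("xyz",o["tcp_rot"]).as_matrix()
    return o,R,np.degrees(np.arctan2(R[1,1],R[0,1]))
# corner (sy,sz) probe: tool yaw psi & TCP xy for corner at orbit angle phi (deg), radius rc
def orbit(phi,rc,sy,sz):
    d=np.degrees(np.arctan2(-sz,sy))  # angle of inward dir rel tool y, seen from above (tool z = y rotated -90)
    psi=phi+180-(d if abs(sy)+abs(sz)>0 else 0)
    b=np.radians(psi);ey=np.array([np.cos(b),np.sin(b)]);ez=np.array([np.sin(b),-np.cos(b)])
    c=P[:2]+rc*np.array([np.cos(np.radians(phi)),np.sin(np.radians(phi))])
    return c-ey*sy*19-ez*sz*9.5,psi
def delta(xyz,psi):
    o,R,p=state();t=R.T@(np.asarray(xyz)-o["tool_pos"]);dr=-((psi-p+180)%360-180)
    return (t/40).round(2),round(dr/4,2)
E
python3 - <<'E'
from h import *
o,R,p=state();print(R.round(3),p)
q=o["joint_positions"]
k=p-np.degrees(q[0])+np.degrees(q[5]);print("k",k)
for sy,sz in((1,1),(1,-1),(-1,1),(-1,-1)):
  for phi in range(-180,180,45):
    c,psi=orbit(phi,46,sy,sz);q1=np.degrees(np.arctan2(c[1],c[0]))
    print((sy,sz),phi,c.round(),"q6",round((q1+k-psi+180)%360-180))
E
```

```text
[[-0.     0.236 -0.972]
 [ 0.001 -0.972 -0.236]
 [-1.    -0.001 -0.   ]] -76.37472824176048
k 8.802012399833359e-05
(1, 1) -180 [530. -56.] q6 -51
(1, 1) -135 [ 554. -101.] q6 -100
(1, 1) -90 [ 603. -116.] q6 -146
(1, 1) -45 [648. -92.] q6 172
(1, 1) 0 [662. -43.] q6 131
(1, 1) 45 [638.   2.] q6 90
(1, 1) 90 [589.  17.] q6 47
(1, 1) 135 [544.  -7.] q6 -1
(1, -1) -180 [530. -43.] q6 40
(1, -1) -135 [544. -92.] q6 -10
(1, -1) -90 [ 589. -116.] q6 -56
(1, -1) -45 [ 638. -101.] q6 -99
(1, -1) 0 [662. -56.] q6 -140
(1, -1) 45 [648.  -7.] q6 179
(1, -1) 90 [603.  17.] q6 137
(1, -1) 135 [554.   2.] q6 90
(-1, 1) -180 [530. -43.] q6 -140
(-1, 1) -135 [544. -92.] q6 170
(-1, 1) -90 [ 589. -116.] q6 124
(-1, 1) -45 [ 638. -101.] q6 81
(-1, 1) 0 [662. -56.] q6 40
(-1, 1) 45 [648.  -7.] q6 -1
(-1, 1) 90 [603.  17.] q6 -43
(-1, 1) 135 [554.   2.] q6 -90
(-1, -1) -180 [530. -56.] q6 129
(-1, -1) -135 [ 554. -101.] q6 80
(-1, -1) -90 [ 603. -116.] q6 34
(-1, -1) -45 [648. -92.] q6 -8
(-1, -1) 0 [662. -43.] q6 -49
(-1, -1) 45 [638.   2.] q6 -90
(-1, -1) 90 [589.  17.] q6 -133
(-1, -1) 135 [544.  -7.] q6 179
```

```bash
python3 - <<'E'
from h import *
c,psi=orbit(-90,60,-1,1);print(c,psi,delta([*c,160],psi))
E
```

```text
[ 589.28248558 -129.65254326] 225.0 (array([  2.29,  -6.5 , -13.55]), np.float64(14.66))
```

Call:
move_arm --deltas '[{"x": 0.15, "y": -0.43, "z": -0.9}, {"x": 0.15, "y": -0.43, "z": -0.9}, {"x": 0.15, "y": -0.43, "z": -0.9}, {"x": 0.15, "y": -0.43, "z": -0.9}, {"x": 0.15, "y": -0.43, "z": -0.9}, {"x": 0.15, "y": -0.43, "z": -0.9}, {"x": 0.15, "y": -0.43, "z": -0.9}, {"x": 0.15, "y": -0.43, "z": -0.9}, {"x": 0.15, "y": -0.43, "z": -0.9}, {"x": 0.15, "y": -0.43, "z": -0.9}, {"x": 0.15, "y": -0.43, "z": -0.9}, {"x": 0.15, "y": -0.43, "z": -0.9}, {"x": 0.15, "y": -0.43, "z": -0.9}, {"x": 0.15, "y": -0.43, "z": -0.9}, {"x": 0.15, "y": -0.43, "z": -0.9}, {}]' --grip 0

```text
$.deltas[0]: bad value
```

Call:
move_arm --deltas '[{"roll": 1}, {"roll": 1}, {"roll": 1}, {"roll": 1}, {"roll": 1}, {"roll": 1}, {"roll": 1}, {"roll": 1}, {"roll": 1}, {"roll": 1}, {"roll": 1}, {"roll": 1}, {"roll": 1}, {"roll": 1}, {"roll": 0.66}, {}, {}]'

```text
$.deltas[0]: bad value
```

```bash
python3 - <<'E'
from h import *
import cv2
o,R,p=state();print(o["tool_pos"],p,o["grip_width"],o["contact_force"],o["joint_positions"])
for z in(160,85):
  c,psi=orbit(-90,60,-1,1);print(delta([*c,z],psi))
c,psi=orbit(-90,42,-1,1);print(delta([*c,85],psi))
cv2.imwrite("pics/w1.png",bot.capture("wrist")[:,:,::-1])
a=bot.capture("scene")[:,:,::-1][140:280,185:405];cv2.imwrite("pics/s1.png",cv2.resize(a,None,fx=3.6,fy=3.6,interpolation=cv2.INTER_CUBIC))
E
```

```text
[ 123.67284693 -509.96747146  251.22111964] -76.37472824176048 92.02513223400862 [-0.13195739  0.36468047  0.53791491] [-1.47898822e+00  3.42566016e-01  1.52474529e+00 -4.97279737e-06
  1.27538970e+00 -1.45996211e-01]
(array([  2.29,  -6.5 , -13.55]), np.float64(14.66))
(array([  4.16,  -6.49, -13.55]), np.float64(14.66))
(array([  4.17,  -6.93, -13.66]), np.float64(14.66))
```

View pics/w1.png

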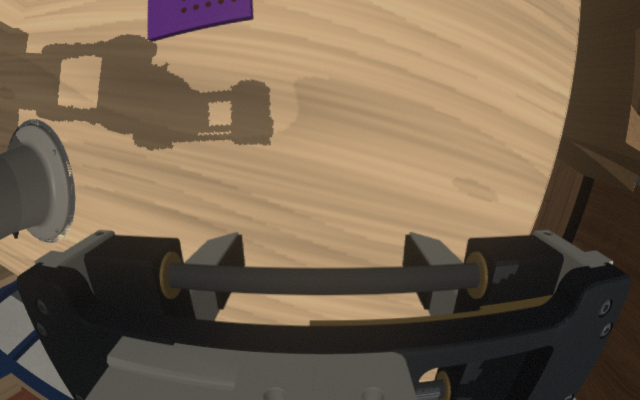

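View pics/s1.png

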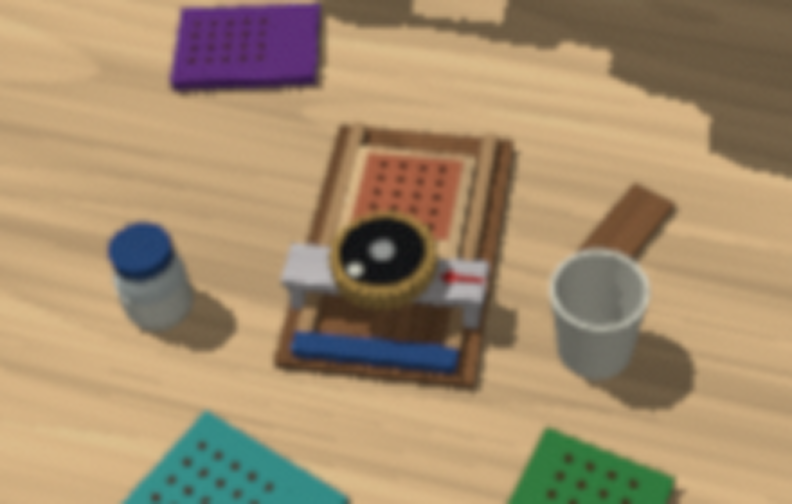

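Both moves were refused, probably because every row needs all four numbers. I'll resend them complete.

Call:
move_arm --deltas '[{"x": 0.15, "y": -0.43, "z": -0.9, "roll": 0}, {"x": 0.15, "y": -0.43, "z": -0.9, "roll": 0}, {"x": 0.15, "y": -0.43, "z": -0.9, "roll": 0}, {"x": 0.15, "y": -0.43, "z": -0.9, "roll": 0}, {"x": 0.15, "y": -0.43, "z": -0.9, "roll": 0}, {"x": 0.15, "y": -0.43, "z": -0.9, "roll": 0}, {"x": 0.15, "y": -0.43, "z": -0.9, "roll": 0}, {"x": 0.15, "y": -0.43, "z": -0.9, "roll": 0}, {"x": 0.15, "y": -0.43, "z": -0.9, "roll": 0}, {"x": 0.15, "y": -0.43, "z": -0.9, "roll": 0}, {"x": 0.15, "y": -0.43, "z": -0.9, "roll": 0}, {"x": 0.15, "y": -0.43, "z": -0.9, "roll": 0}, {"x": 0.15, "y": -0.43, "z": -0.9, "roll": 0}, {"x": 0.15, "y": -0.43, "z": -0.9, "roll": 0}, {"x": 0.15, "y": -0.43, "z": -0.9, "roll": 0}, {"x": 0, "y": 0, "z": 0, "roll": 0}]' --grip 0

```text
time: 1.58
tool_pos: [591.4, -127.3, 160.0]
tcp_rot: [-2.178, 1.569, 1.206]
contact_force: [-1.4, 0.2, -0.6]
grip_width: 0.6
```

Call:
move_arm --deltas '[{"x": 0, "y": 0, "z": 0, "roll": 1}, {"x": 0, "y": 0, "z": 0, "roll": 1}, {"x": 0, "y": 0, "z": 0, "roll": 1}, {"x": 0, "y": 0, "z": 0, "roll": 1}, {"x": 0, "y": 0, "z": 0, "roll": 1}, {"x": 0, "y": 0, "z": 0, "roll": 1}, {"x": 0, "y": 0, "z": 0, "roll": 1}, {"x": 0, "y": 0, "z": 0, "roll": 1}, {"x": 0, "y": 0, "z": 0, "roll": 1}, {"x": 0, "y": 0, "z": 0, "roll": 1}, {"x": 0, "y": 0, "z": 0, "roll": 1}, {"x": 0, "y": 0, "z": 0, "roll": 1}, {"x": 0, "y": 0, "z": 0, "roll": 1}, {"x": 0, "y": 0, "z": 0, "roll": 1}, {"x": 0, "y": 0, "z": 0, "roll": 0.66}, {"x": 0, "y": 0, "z": 0, "roll": 0}, {"x": 0, "y": 0, "z": 0, "roll": 0}]'

```text
time: 3.0
tool_pos: [587.5, -132.5, 161.6]
tcp_rot: [0.928, 1.571, -2.998]
contact_force: [0.1, -0.5, 0.3]
grip_width: 0.6
```

```bash
python3 - <<'E'
from h import *
import cv2
o,R,p=state();print(o["time"],o["tool_pos"],p,o["grip_width"],o["contact_force"],o["joint_positions"])
for z in(160,85):
  c,psi=orbit(-90,60,-1,1);print(delta([*c,z],psi))
c,psi=orbit(-90,42,-1,1);print(delta([*c,85],psi))
cv2.imwrite("pics/w2.png",bot.capture("wrist")[:,:,::-1])
a=bot.capture("scene")[:,:,::-1][140:280,185:405];cv2.imwrite("pics/s2.png",cv2.resize(a,None,fx=3.6,fy=3.6,interpolation=cv2.INTER_CUBIC))
E
```

```text
3.0 [ 587.53115215 -132.45697442  161.62540598] -134.9374702670201 0.5598209482100213 [ 0.13398623 -0.53317455  0.30800573] [-3.48867244e-01  5.61447777e-01  1.42763998e+00 -1.49347902e-04
  1.15275912e+00  2.00629656e+00]
(array([ 0.04, -0.08,  0.02]), np.float64(0.02))
(array([ 1.92, -0.08,  0.02]), np.float64(0.02))
(array([ 1.92, -0.4 ,  0.34]), np.float64(0.02))
```

View pics/w2.png

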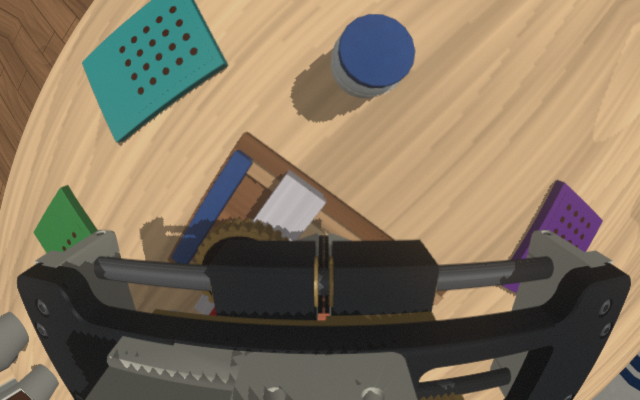

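View pics/s2.png

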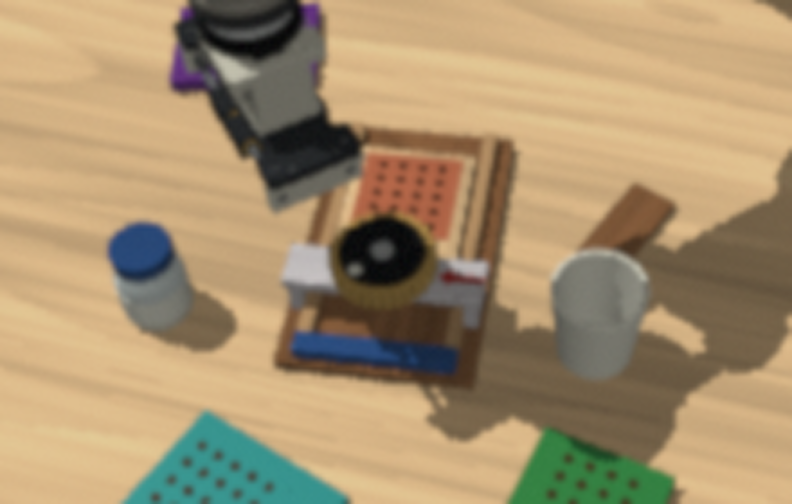

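Call:
move_arm --deltas '[{"x": 0.6, "y": -0.04, "z": 0.01, "roll": 0}, {"x": 0.6, "y": -0.04, "z": 0.01, "roll": 0}, {"x": 0.5, "y": 0, "z": 0, "roll": 0}, {"x": 0.22, "y": 0, "z": 0, "roll": 0}, {"x": 0, "y": -0.13, "z": 0.13, "roll": 0}, {"x": 0, "y": -0.1, "z": 0.1, "roll": 0}, {"x": 0, "y": 0, "z": 0, "roll": 0}]'

```text
time: 3.68
tool_pos: [590.1, -115.3, 86.2]
tcp_rot: [-2.517, 1.569, -0.16]
contact_force: [0.0, 0.6, 0.2]
grip_width: 0.3
```

```bash
python3 - <<'E'
from h import *
import cv2
o,R,p=state();print(o["time"],o["tool_pos"],p,o["contact_force"])
c,psi=orbit(-90,46,-1,1);print(delta([*c,85],psi))
a=bot.capture("scene")[:,:,::-1][165:235,225:345];cv2.imwrite("pics/s3.png",cv2.resize(a,None,fx=6,fy=6,interpolation=cv2.INTER_CUBIC))
a=bot.capture("side")[:,:,::-1][150:240,270:400];cv2.imwrite("pics/d3.png",cv2.resize(a,None,fx=6,fy=6,interpolation=cv2.INTER_CUBIC))
E
```

```text
3.6833 [ 590.14902682 -115.34823051   86.21736455] -134.94530038540196 [0.01640992 0.63057207 0.15194072]
(array([0.03, 0.02, 0.01]), np.float64(0.01))
```

View pics/s3.png

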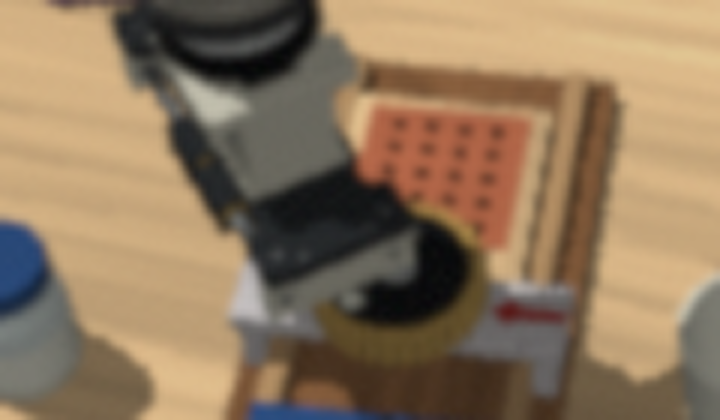

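View pics/d3.png

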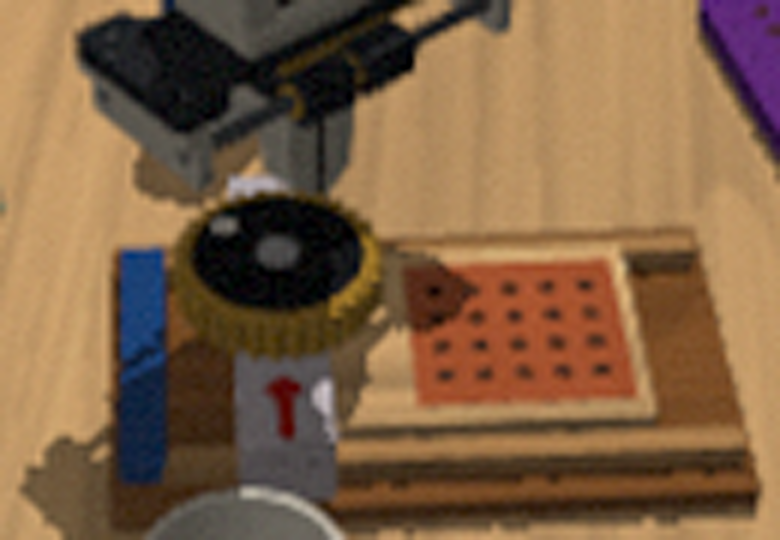

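Call:
move_arm --deltas '[{"x": 0.03, "y": -0.03, "z": 0.04, "roll": 0}, {"x": 0, "y": -0.03, "z": 0.04, "roll": 0}, {"x": 0, "y": 0, "z": 0, "roll": 0}]'

```text
time: 4.03
tool_pos: [589.3, -112.8, 84.3]
tcp_rot: [-3.039, 1.569, -0.682]
contact_force: [0.5, -2.0, 1.4]
grip_width: 0.0
```

```bash
python3 - <<'E'
from h import *
o,R,p=state();print(o["time"],o["tool_pos"],p,o["contact_force"])
for rc in(42,44): c,psi=orbit(-90,rc,-1,1);print(delta([*c,85],psi))
# constant row: shift in tool frame for 4deg ccw about axis, axis in tool frame for several rc
for rc in(41,42,43,44):
  ax=np.array([-19,9.5])+rc*np.array([-1,1])/2**.5
  t=np.radians(4) # ccw from above = negative roll about tool x
  A=np.array([[np.cos(-t),-np.sin(-t)],[np.sin(-t),np.cos(-t)]])
  print(rc,((ax-A@ax)/40).round(3))
E
```

```text
4.0333 [ 589.2705352  -112.81335271   84.33144535] -135.00299174811352 [ 0.50803341 -2.02986861  1.38324952]
(array([-0.02, -0.02,  0.02]), np.float64(-0.0))
(array([-0.02,  0.01, -0.02]), np.float64(-0.0))
41 [-0.07  -0.081]
42 [-0.071 -0.083]
43 [-0.073 -0.084]
44 [-0.074 -0.085]
```

Call:
move_arm --deltas '[{"x": 0, "y": -0.071, "z": -0.083, "roll": -1}, {"x": 0, "y": -0.071, "z": -0.083, "roll": -1}, {"x": 0, "y": -0.071, "z": -0.083, "roll": -1}, {"x": 0, "y": -0.071, "z": -0.083, "roll": -1}, {"x": 0, "y": -0.071, "z": -0.083, "roll": -1}, {"x": 0, "y": -0.071, "z": -0.083, "roll": -1}, {"x": 0, "y": -0.071, "z": -0.083, "roll": -1}, {"x": 0, "y": -0.071, "z": -0.083, "roll": -1}, {"x": 0, "y": -0.071, "z": -0.083, "roll": -1}, {"x": 0, "y": -0.071, "z": -0.083, "roll": -1}]'

```text
time: 4.87
tool_pos: [630.7, -103.1, 84.1]
tcp_rot: [2.018, 1.57, -1.208]
contact_force: [0.1, -2.4, 1.9]
grip_width: 0.1
```

```bash
cat >> h.py <<'E'
def chk(tag,sy=-1,sz=1):
    import cv2
    o,R,p=state();ey=R[:2,1];ez=R[:2,2]
    c=o["tool_pos"][:2]+ey*sy*19+ez*sz*9.5-P[:2]
    phi=np.degrees(np.arctan2(c[1],c[0]));psi_phi=p+np.degrees(np.arctan2(-sz,sy))-180
    print("t",round(o["time"],2),"z",o["tool_pos"][2].round(1),"phi",phi.round(1),"phi by roll",round((psi_phi+180)%360-180,1),"rc",np.hypot(*c).round(1),"F",o["contact_force"].round(1),"q6",np.degrees(o["joint_positions"][5]).round(),"tool y,z shift to rc: ",[(rc,delta([*orbit(phi,rc,sy,sz)[0],85],p)[0].tolist()) for rc in(42,55)])
    a=bot.capture("scene")[:,:,::-1][170:240,235:355];b=bot.capture("side")[:,:,::-1][165:235,265:385]
    cv2.imwrite(f"pics/{tag}.png",cv2.resize(np.vstack([a,b]),None,fx=4.2,fy=4.2,interpolation=cv2.INTER_CUBIC))
def dot(n,u,v,q=8.):  # pixel in stacked crop -> joint mod 2pi
    px=(235+u/4.2,170+v/4.2) if n=="scene" else (265+u/4.2,165+(v-294)/4.2)
    d=ray(n,px,76+5*q/6.2832)[:2]-P[:2];print(n,np.hypot(*d).round(1),"joint mod 2pi",((np.arctan2(d[1],d[0])-P[2]-np.pi/2)%(2*np.pi)).round(2))
E
python3 -c "
from h import *;chk('c1')"
```

```text
t 4.87 z 84.1 phi -51.6 phi by roll -49.8 rc 43.2 F [ 0.1 -2.4  1.9] q6 79.0 tool y,z shift to rc:  [(42, [-0.02, -0.02, 0.04]), (55, [-0.02, 0.22, -0.19])]
```

View pics/c1.png

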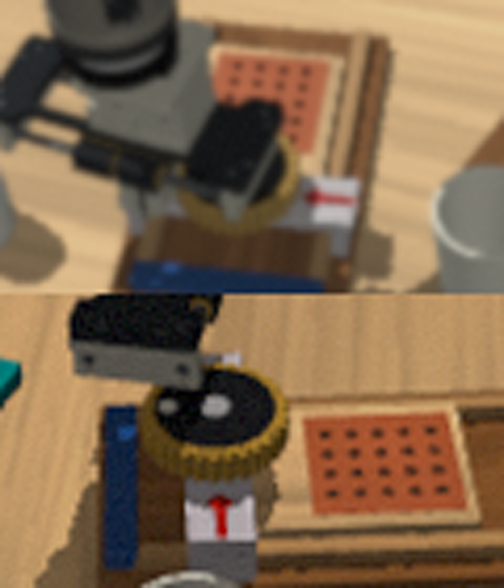

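```bash
python3 -c "
from h import *;dot('side',168,407,4.5)"
```

```text
side 28.8 joint mod 2pi 4.66
```

Call:
move_arm --deltas '[{"x": 0, "y": -0.081, "z": -0.073, "roll": -1}, {"x": 0, "y": -0.073, "z": -0.081, "roll": -1}, {"x": 0, "y": -0.071, "z": -0.083, "roll": -1}, {"x": 0, "y": -0.071, "z": -0.083, "roll": -1}, {"x": 0, "y": -0.071, "z": -0.083, "roll": -1}, {"x": 0, "y": -0.071, "z": -0.083, "roll": -1}, {"x": 0, "y": -0.071, "z": -0.083, "roll": -1}, {"x": 0, "y": -0.071, "z": -0.083, "roll": -1}, {"x": 0, "y": -0.071, "z": -0.083, "roll": -1}, {"x": 0, "y": -0.071, "z": -0.083, "roll": -1}, {"x": 0, "y": -0.071, "z": -0.083, "roll": -1}, {"x": 0, "y": -0.071, "z": -0.083, "roll": -1}, {"x": 0, "y": -0.071, "z": -0.083, "roll": -1}, {"x": 0, "y": -0.071, "z": -0.083, "roll": -1}]'

```text
time: 6.13
tool_pos: [659.6, -50.8, 84.7]
tcp_rot: [2.035, 1.566, -0.216]
contact_force: [4.2, -1.9, 1.6]
grip_width: 0.6
```

```bash
python3 -c "
from h import *;chk('c2')"
```

```text
t 6.13 z 84.7 phi 4.4 phi by roll 6.0 rc 42.9 F [ 4.2 -1.9  1.6] q6 28.0 tool y,z shift to rc:  [(42, [-0.01, -0.01, 0.03]), (55, [-0.01, 0.23, -0.19])]
```

View pics/c2.png

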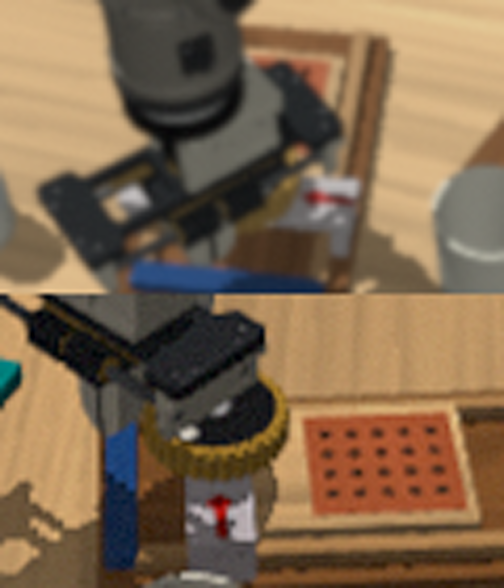

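Call:
move_arm --deltas '[{"x": 0, "y": -0.071, "z": -0.083, "roll": -1}, {"x": 0, "y": -0.071, "z": -0.083, "roll": -1}, {"x": 0, "y": -0.071, "z": -0.083, "roll": -1}, {"x": 0, "y": -0.071, "z": -0.083, "roll": -1}, {"x": 0, "y": -0.071, "z": -0.083, "roll": -1}, {"x": 0, "y": -0.071, "z": -0.083, "roll": -1}, {"x": 0, "y": -0.071, "z": -0.083, "roll": -1}, {"x": 0, "y": -0.071, "z": -0.083, "roll": -1}, {"x": 0, "y": -0.071, "z": -0.083, "roll": -1}, {"x": 0, "y": -0.071, "z": -0.083, "roll": -1}, {"x": 0, "y": -0.071, "z": -0.083, "roll": -1}, {"x": 0, "y": -0.071, "z": -0.083, "roll": -1}, {"x": 0, "y": -0.071, "z": -0.083, "roll": -1}, {"x": 0, "y": -0.071, "z": -0.083, "roll": -1}, {"x": 0, "y": -0.071, "z": -0.083, "roll": -1}, {"x": 0, "y": -0.071, "z": -0.083, "roll": -1}, {"x": 0, "y": -0.071, "z": -0.083, "roll": -1}, {"x": 0, "y": -0.071, "z": -0.083, "roll": -1}, {"x": 0, "y": -0.071, "z": -0.083, "roll": -1}, {"x": 0, "y": -0.071, "z": -0.083, "roll": -1}]'

```text
time: 7.9
tool_pos: [606.7, 12.0, 83.9]
tcp_rot: [1.582, 1.57, 0.726]
contact_force: [1.6, 0.4, 1.0]
grip_width: 0.3
```

```bash
python3 -c "
from h import *;chk('c3')"
```

```text
t 7.9 z 83.9 phi 86.5 phi by roll 85.9 rc 41.9 F [1.6 0.4 1. ] q6 -47.0 tool y,z shift to rc:  [(42, [-0.03, -0.0, -0.01]), (55, [-0.03, 0.23, -0.24])]
```

View pics/c3.png

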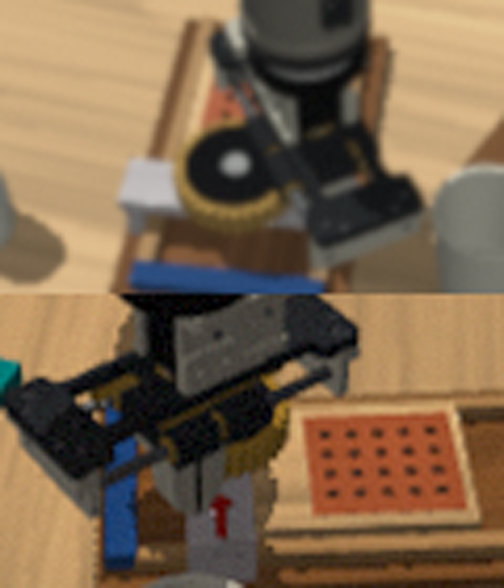

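Call:
move_arm --deltas '[{"x": 0, "y": -0.071, "z": -0.083, "roll": -1}, {"x": 0, "y": -0.071, "z": -0.083, "roll": -1}, {"x": 0, "y": -0.071, "z": -0.083, "roll": -1}, {"x": 0, "y": -0.071, "z": -0.083, "roll": -1}, {"x": 0, "y": -0.071, "z": -0.083, "roll": -1}, {"x": 0, "y": -0.071, "z": -0.083, "roll": -1}, {"x": 0, "y": -0.071, "z": -0.083, "roll": -1}, {"x": 0, "y": -0.071, "z": -0.083, "roll": -1}, {"x": 0, "y": -0.071, "z": -0.083, "roll": -1}, {"x": 0, "y": -0.071, "z": -0.083, "roll": -1}, {"x": 0, "y": -0.071, "z": -0.083, "roll": -1}, {"x": 0, "y": -0.071, "z": -0.083, "roll": -1}, {"x": 0, "y": -0.071, "z": -0.083, "roll": -1}, {"x": 0, "y": -0.071, "z": -0.083, "roll": -1}, {"x": 0, "y": -0.071, "z": -0.083, "roll": -1}, {"x": 0, "y": -0.071, "z": -0.083, "roll": -1}, {"x": 0, "y": -0.071, "z": -0.083, "roll": -1}, {"x": 0, "y": -0.071, "z": -0.083, "roll": -1}, {"x": 0, "y": -0.071, "z": -0.083, "roll": -1}, {"x": 0, "y": -0.071, "z": -0.083, "roll": -1}]'

```text
time: 9.67
tool_pos: [535.7, -27.9, 83.2]
tcp_rot: [2.313, 1.568, 2.852]
contact_force: [-0.3, -0.2, 0.7]
grip_width: 0.2
```

```bash
python3 -c "
from h import *;chk('c4')"
```

```text
t 9.67 z 83.2 phi 166.5 phi by roll 165.9 rc 43.6 F [-0.3 -0.2  0.7] q6 -132.0 tool y,z shift to rc:  [(42, [-0.04, -0.03, 0.02]), (55, [-0.04, 0.2, -0.21])]
```

View pics/c4.png

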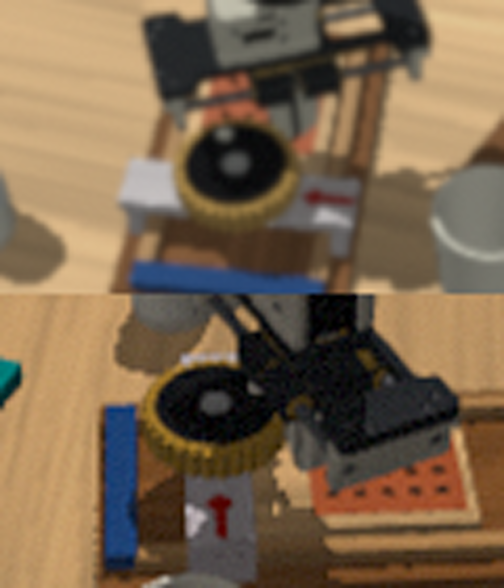

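```bash
python3 -c "
from h import *;dot('scene',225,132,8.3);print(4+np.radians(256.5))"
```

```text
scene 28.7 joint mod 2pi 2.04
8.476769531365456
```

Call:
move_arm --deltas '[{"x": -0.04, "y": -0.086, "z": -0.068, "roll": -1}, {"x": 0, "y": -0.081, "z": -0.073, "roll": -1}, {"x": 0, "y": -0.071, "z": -0.083, "roll": -1}, {"x": 0, "y": -0.071, "z": -0.083, "roll": -1}, {"x": 0, "y": -0.071, "z": -0.083, "roll": -1}, {"x": 0, "y": -0.071, "z": -0.083, "roll": -1}, {"x": 0, "y": -0.071, "z": -0.083, "roll": -1}, {"x": 0, "y": -0.071, "z": -0.083, "roll": -1}, {"x": 0, "y": 0, "z": 0, "roll": 0}]'

```text
time: 10.52
tool_pos: [535.1, -62.9, 85.1]
tcp_rot: [1.878, 1.569, 2.974]
contact_force: [-2.6, -0.7, 1.0]
grip_width: 0.7
```

```bash
python3 -c "
from h import *;chk('c5')"
```

```text
t 10.52 z 85.1 phi -161.0 phi by roll -162.2 rc 41.9 F [-2.6 -0.7  1. ] q6 -168.0 tool y,z shift to rc:  [(42, [0.0, -0.0, -0.01]), (55, [0.0, 0.22, -0.25])]
```

View pics/c5.png

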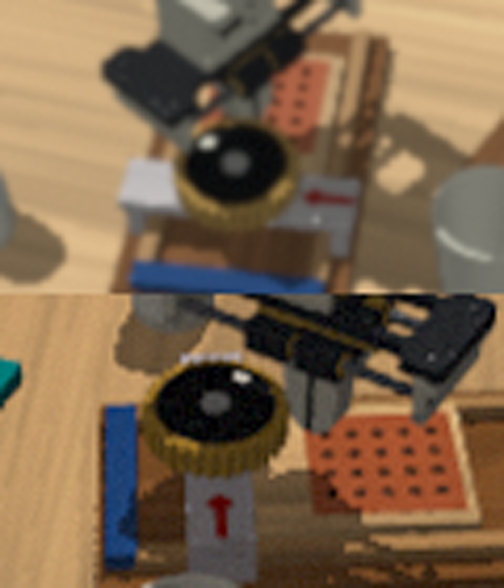

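Call:
move_arm --deltas '[{"x": 0, "y": 0.2, "z": -0.2, "roll": 0}, {"x": -0.1, "y": 0.2, "z": -0.2, "roll": 0}, {"x": -0.5, "y": 0, "z": 0, "roll": 1}, {"x": -0.5, "y": 0, "z": 0, "roll": 1}, {"x": 0, "y": 0, "z": 0, "roll": 1}, {"x": 0, "y": 0, "z": 0, "roll": 1}, {"x": 0, "y": 0, "z": 0, "roll": 1}, {"x": 0, "y": 0, "z": 0, "roll": 1}, {"x": 0, "y": 0, "z": 0, "roll": 1}, {"x": 0, "y": 0, "z": 0, "roll": 1}, {"x": 0, "y": 0, "z": 0, "roll": 1}, {"x": 0, "y": 0, "z": 0, "roll": 1}, {"x": 0, "y": 0, "z": 0, "roll": 1}, {"x": 0, "y": 0, "z": 0, "roll": 1}, {"x": 0, "y": 0, "z": 0, "roll": 1}, {"x": 0, "y": 0, "z": 0, "roll": 1}, {"x": 0, "y": 0, "z": 0, "roll": 1}, {"x": 0, "y": 0, "z": 0, "roll": 1}, {"x": 0, "y": 0, "z": 0, "roll": 1}, {"x": 0, "y": 0, "z": 0, "roll": 1}]'

```text
time: 12.28
tool_pos: [514.2, -69.4, 129.3]
tcp_rot: [-0.202, 1.57, -0.367]
contact_force: [-0.3, 1.1, -0.3]
grip_width: 0.5
```

Call:
move_arm --deltas '[{"x": 0, "y": 0, "z": 0, "roll": 1}, {"x": 0, "y": 0, "z": 0, "roll": 1}, {"x": 0, "y": 0, "z": 0, "roll": 1}, {"x": 0, "y": 0, "z": 0, "roll": 1}, {"x": 0, "y": 0, "z": 0, "roll": 1}, {"x": 0, "y": 0, "z": 0, "roll": 1}, {"x": 0, "y": 0, "z": 0, "roll": 1}, {"x": 0, "y": 0, "z": 0, "roll": 1}, {"x": 0, "y": 0, "z": 0, "roll": 1}, {"x": 0, "y": 0, "z": 0, "roll": 1}, {"x": 0, "y": 0, "z": 0, "roll": 1}, {"x": 0, "y": 0, "z": 0, "roll": 1}, {"x": 0, "y": 0, "z": 0, "roll": 1}, {"x": 0, "y": 0, "z": 0, "roll": 1}, {"x": 0, "y": 0, "z": 0, "roll": 1}, {"x": 0, "y": 0, "z": 0, "roll": 1}, {"x": 0, "y": 0, "z": 0, "roll": 1}, {"x": 0, "y": 0, "z": 0, "roll": 1}, {"x": 0, "y": 0, "z": 0, "roll": 1}, {"x": 0, "y": 0, "z": 0, "roll": 1}]'

```text
time: 13.95
tool_pos: [514.1, -69.4, 129.3]
tcp_rot: [1.008, 1.571, -0.553]
contact_force: [0.5, 0.4, -0.2]
grip_width: 0.1
```

```bash
python3 -c "
from h import *;dot('scene',207,142,8.8);dot('side',241,376,8.8)
o,R,p=state();print(o['tool_pos'],p,np.degrees(o['joint_positions'][5]))
for z in (120,85):
  for phi in (140,150): c,psi=orbit(phi,55,1,-1);print(phi,c,psi,delta([*c,z],psi))"
```

```text
scene 28.0 joint mod 2pi 2.59
side 29.2 joint mod 2pi 2.54
[514.12752895 -69.3566763  129.2630356 ] 0.5353609161675886 -16.68205389985476
140 [542.74774688   3.95303824] 275.0 (array([ 0.23,  0.73, -1.83]), np.float64(21.38))
150 [534.27474559  -6.10619023] 285.0 (array([ 0.23,  0.52, -1.58]), np.float64(18.88))
140 [542.74774688   3.95303824] 275.0 (array([ 1.11,  0.73, -1.83]), np.float64(21.38))
150 [534.27474559  -6.10619023] 285.0 (array([ 1.11,  0.52, -1.58]), np.float64(18.88))
```

Call:
move_arm --deltas '[{"x": 0, "y": 0.26, "z": -0.79, "roll": 0}, {"x": 0, "y": 0.26, "z": -0.79, "roll": 0.88}, {"x": 0, "y": 0, "z": 0, "roll": 1}, {"x": 0, "y": 0, "z": 0, "roll": 1}, {"x": 0, "y": 0, "z": 0, "roll": 1}, {"x": 0, "y": 0, "z": 0, "roll": 1}, {"x": 0, "y": 0, "z": 0, "roll": 1}, {"x": 0, "y": 0, "z": 0, "roll": 1}, {"x": 0, "y": 0, "z": 0, "roll": 1}, {"x": 0, "y": 0, "z": 0, "roll": 1}, {"x": 0, "y": 0, "z": 0, "roll": 1}, {"x": 0, "y": 0, "z": 0, "roll": 1}, {"x": 0, "y": 0, "z": 0, "roll": 1}, {"x": 0, "y": 0, "z": 0, "roll": 1}, {"x": 0, "y": 0, "z": 0, "roll": 1}, {"x": 0, "y": 0, "z": 0, "roll": 1}, {"x": 0, "y": 0, "z": 0, "roll": 1}, {"x": 0, "y": 0, "z": 0, "roll": 1}, {"x": 0, "y": 0, "z": 0, "roll": 1}, {"x": 0, "y": 0, "z": 0, "roll": 1}]'

```text
time: 15.62
tool_pos: [533.8, -5.8, 129.2]
tcp_rot: [2.361, 1.571, -0.518]
contact_force: [-0.1, -0.3, 0.2]
grip_width: 0.5
```

Call:
move_arm --deltas '[{"x": 0.5, "y": 0, "z": 0, "roll": 0}, {"x": 0.5, "y": 0, "z": 0, "roll": 0}, {"x": 0.1, "y": 0, "z": 0, "roll": 0}, {"x": 0, "y": 0, "z": 0, "roll": 0}]'

```text
time: 15.95
tool_pos: [532.8, -5.7, 84.1]
tcp_rot: [-0.4, 1.568, 3.009]
contact_force: [-0.1, 0.6, -0.4]
grip_width: 0.6
```

```bash
python3 -c "
from h import *;chk('c6',1,-1)
for rc in (41,42):
  ax=np.array([19,-9.5])+rc*np.array([1,-1])/2**.5
  A=Ro.from_euler('z',-4,degrees=True).as_matrix()[:2,:2];print(((ax-A@ax)/40).round(3))"
```

```text
t 15.95 z 84.1 phi 150.3 phi by roll 150.3 rc 56.4 F [-0.1  0.6 -0.4] q6 66.0 tool y,z shift to rc:  [(42, [-0.02, 0.25, -0.25]), (55, [-0.02, 0.02, -0.03])]
[0.07  0.081]
[0.071 0.083]
```

View pics/c6.png

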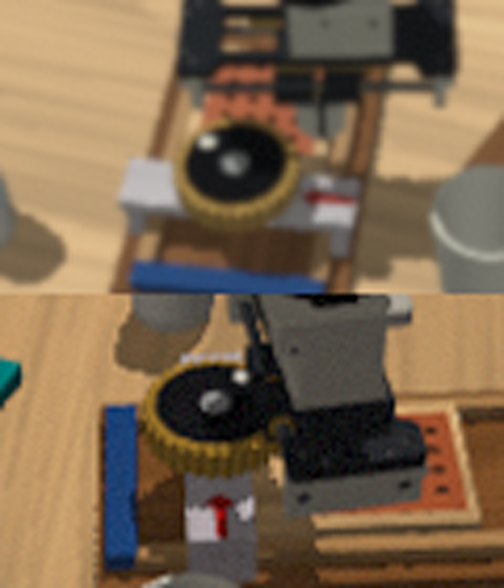

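Call:
move_arm --deltas '[{"x": -0.02, "y": 0.13, "z": -0.13, "roll": 0}, {"x": 0, "y": 0.12, "z": -0.12, "roll": 0}, {"x": 0, "y": 0.071, "z": 0.083, "roll": -1}, {"x": 0, "y": 0.071, "z": 0.083, "roll": -1}, {"x": 0, "y": 0.071, "z": 0.083, "roll": -1}, {"x": 0, "y": 0.071, "z": 0.083, "roll": -1}, {"x": 0, "y": 0.071, "z": 0.083, "roll": -1}, {"x": 0, "y": 0.071, "z": 0.083, "roll": -1}, {"x": 0, "y": 0.071, "z": 0.083, "roll": -1}, {"x": 0, "y": 0.071, "z": 0.083, "roll": -1}, {"x": 0, "y": 0.071, "z": 0.083, "roll": -1}, {"x": 0, "y": 0.071, "z": 0.083, "roll": -1}, {"x": 0, "y": 0.071, "z": 0.083, "roll": -1}, {"x": 0, "y": 0.071, "z": 0.083, "roll": -1}, {"x": 0, "y": 0.071, "z": 0.083, "roll": -1}, {"x": 0, "y": 0.071, "z": 0.083, "roll": -1}, {"x": 0, "y": 0.071, "z": 0.083, "roll": -1}, {"x": 0, "y": 0.071, "z": 0.083, "roll": -1}]'

```text
time: 17.55
tool_pos: [542.0, -79.8, 86.9]
tcp_rot: [1.545, 1.57, -0.207]
contact_force: [-1.7, 1.0, 1.5]
grip_width: -0.0
```

```bash
python3 -c "
from h import *;chk('c7',1,-1)"
```

```text
t 17.55 z 86.9 phi -144.1 phi by roll -145.4 rc 41.5 F [-1.7  1.   1.5] q6 -6.0 tool y,z shift to rc:  [(42, [0.05, -0.0, 0.02]), (55, [0.05, -0.23, 0.26])]
```

View pics/c7.png

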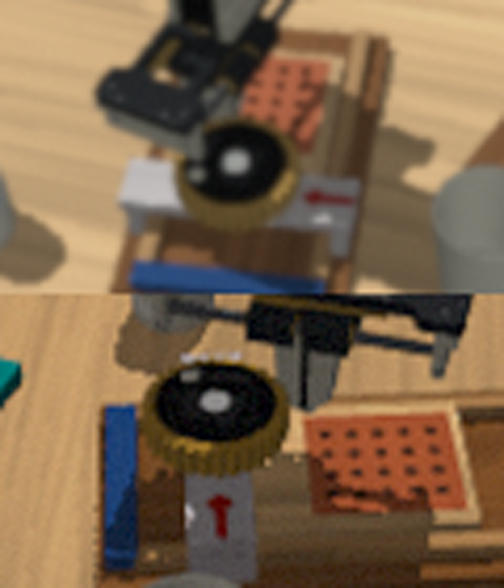

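```bash
python3 -c "
from h import *;dot('scene',196,175,9.8);dot('side',190,376,9.8)"
```

```text
scene 29.9 joint mod 2pi 3.7
side 28.8 joint mod 2pi 3.68
```

Call:
move_arm --deltas '[{"x": 0.04, "y": 0.071, "z": 0.083, "roll": -1}, {"x": 0, "y": 0.071, "z": 0.083, "roll": -1}, {"x": 0, "y": 0.071, "z": 0.083, "roll": -1}, {"x": 0, "y": 0.071, "z": 0.083, "roll": -1}, {"x": 0, "y": 0.071, "z": 0.083, "roll": -1}, {"x": 0, "y": 0.071, "z": 0.083, "roll": -1}, {"x": 0, "y": 0.071, "z": 0.083, "roll": -1}, {"x": 0, "y": 0.071, "z": 0.083, "roll": -1}, {"x": 0, "y": 0.071, "z": 0.083, "roll": -1}, {"x": 0, "y": 0.071, "z": 0.083, "roll": -1}, {"x": 0, "y": 0.071, "z": 0.083, "roll": -1}, {"x": 0, "y": 0.071, "z": 0.083, "roll": -1}, {"x": 0, "y": 0.071, "z": 0.083, "roll": -1}, {"x": 0, "y": 0.071, "z": 0.083, "roll": -1}, {"x": 0, "y": 0.071, "z": 0.083, "roll": -1}, {"x": 0, "y": 0.071, "z": 0.083, "roll": -1}, {"x": 0, "y": 0.071, "z": 0.083, "roll": -1}, {"x": 0, "y": 0.071, "z": 0.083, "roll": -1}, {"x": 0, "y": 0.071, "z": 0.083, "roll": -1}, {"x": 0, "y": 0.071, "z": 0.083, "roll": -1}]'

```text
time: 19.32
tool_pos: [616.5, -109.9, 85.0]
tcp_rot: [-0.677, 1.57, -1.035]
contact_force: [-0.9, -1.0, 1.5]
grip_width: 0.4
```

```bash
python3 -c "
from h import *;chk('c8',1,-1)"
```

```text
t 19.32 z 85.0 phi -65.0 phi by roll -65.5 rc 43.3 F [-0.9 -1.   1.5] q6 -87.0 tool y,z shift to rc:  [(42, [0.0, 0.02, -0.02]), (55, [0.0, -0.2, 0.21])]
```

View pics/c8.png

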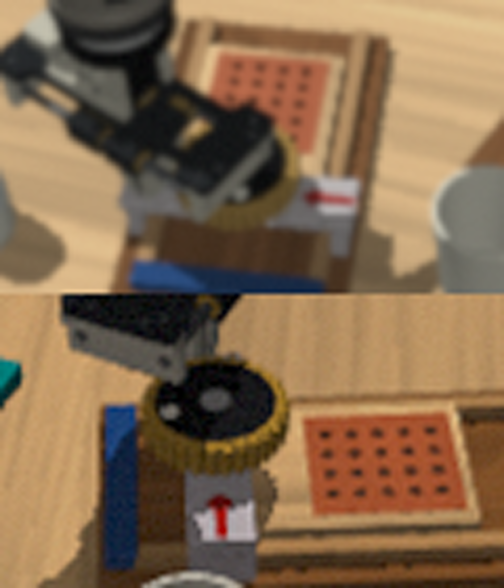

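```bash
python3 -c "
from h import *;dot('side',171,411,11)"
```

```text
side 28.2 joint mod 2pi 5.0
```

Call:
move_arm --deltas '[{"x": 0, "y": 0.085, "z": 0.069, "roll": -1}, {"x": 0, "y": 0.071, "z": 0.083, "roll": -1}, {"x": 0, "y": 0.071, "z": 0.083, "roll": -1}, {"x": 0, "y": 0.071, "z": 0.083, "roll": -1}, {"x": 0, "y": 0.071, "z": 0.083, "roll": -1}, {"x": 0, "y": 0.071, "z": 0.083, "roll": -1}, {"x": 0, "y": 0.071, "z": 0.083, "roll": -1}, {"x": 0, "y": 0.071, "z": 0.083, "roll": -1}, {"x": 0, "y": 0.071, "z": 0.083, "roll": -1}, {"x": 0, "y": 0.071, "z": 0.083, "roll": -1}, {"x": 0, "y": 0.071, "z": 0.083, "roll": -1}, {"x": 0, "y": 0.071, "z": 0.083, "roll": -1}, {"x": 0, "y": 0.071, "z": 0.083, "roll": -1}, {"x": 0, "y": 0.071, "z": 0.083, "roll": -1}, {"x": 0, "y": 0.071, "z": 0.083, "roll": -1}, {"x": 0, "y": 0.071, "z": 0.083, "roll": -1}, {"x": 0, "y": 0, "z": 0, "roll": 0}]'

```text
time: 20.83
tool_pos: [659.3, -57.6, 85.4]
tcp_rot: [-0.993, 1.568, -0.236]
contact_force: [2.2, -1.0, 2.4]
grip_width: 0.5
```

```bash
python3 -c "
from h import *;chk('c9',1,-1)"
```

```text
t 20.83 z 85.4 phi -1.1 phi by roll -1.6 rc 43.3 F [ 2.2 -1.   2.4] q6 -145.0 tool y,z shift to rc:  [(42, [0.01, 0.03, -0.02]), (55, [0.01, -0.2, 0.21])]
```

View pics/c9.png

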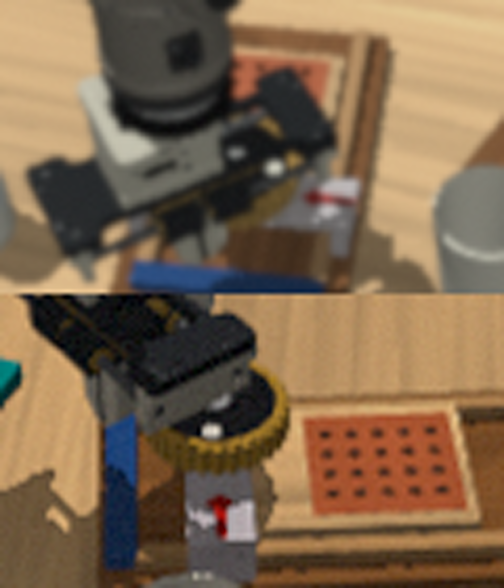

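```bash
python3 -c "
from h import *;dot('side',211,430,12.4);dot('scene',274,167,12.4)"
```

```text
side 27.8 joint mod 2pi 6.14
scene 28.0 joint mod 2pi 6.15
```

Call:
move_arm --deltas '[{"x": 0, "y": 0.071, "z": 0.083, "roll": -1}, {"x": 0, "y": 0.068, "z": 0.08, "roll": -0.96}, {"x": 0, "y": 0, "z": 0, "roll": 0}, {"x": 0, "y": -0.1, "z": 0.1, "roll": 0}, {"x": 0, "y": -0.25, "z": 0.25, "roll": 0}, {"x": 0, "y": -0.25, "z": 0.25, "roll": 0}, {"x": -0.8, "y": 0, "z": 0, "roll": 0}, {"x": -0.8, "y": 0, "z": 0, "roll": 0}, {"x": 0, "y": 0, "z": 0, "roll": 0}]'

```text
time: 21.68
tool_pos: [695.6, -46.0, 154.9]
tcp_rot: [-1.057, 1.561, -0.165]
contact_force: [0.5, -0.0, 0.7]
grip_width: 0.4
```

```bash
python3 - <<'E'
from h import *
chk('c10',1,-1)
# push pose: TCP at jig x=-178,y=0
t=W(P,(-180,0,110));print(t)
for ps in (90,-90): print(ps,delta(t,np.degrees(P[2])+ps))
E
```

```text
t 21.68 z 154.9 phi 5.8 phi by roll 6.1 rc 79.2 F [ 0.5 -0.   0.7] q6 -151.0 tool y,z shift to rc:  [(42, [1.74, 0.67, -0.67]), (55, [1.74, 0.44, -0.44])]
[417.73609204 -74.43950923 110.        ]
90 (array([ 0.98,  4.91, -4.88]), np.float64(10.79))
-90 (array([ 0.98,  4.91, -4.88]), np.float64(-34.21))
```

View pics/c10.png

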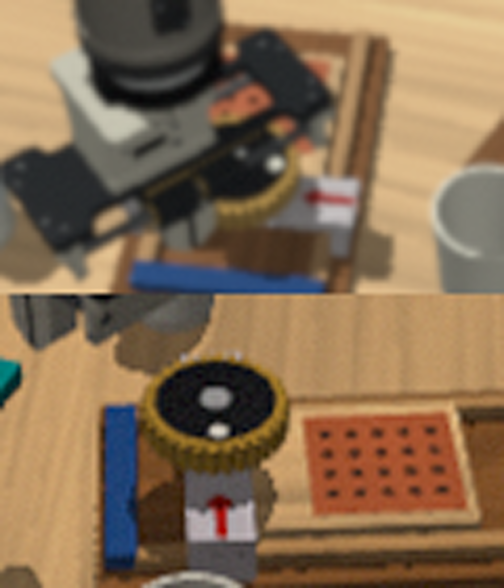

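Call:
move_arm --deltas '[{"x": 0, "y": 0.7, "z": -0.7, "roll": 0}, {"x": 0, "y": 0.7, "z": -0.7, "roll": 0}, {"x": 0, "y": 0.7, "z": -0.7, "roll": 0}, {"x": 0, "y": 0.7, "z": -0.7, "roll": 0}, {"x": 0, "y": 0.7, "z": -0.7, "roll": 0}, {"x": 0, "y": 0.7, "z": -0.7, "roll": 0}, {"x": 0, "y": 0.7, "z": -0.7, "roll": 0}, {"x": 0, "y": 0, "z": 0, "roll": 1}, {"x": 0, "y": 0, "z": 0, "roll": 1}, {"x": 0, "y": 0, "z": 0, "roll": 1}, {"x": 0, "y": 0, "z": 0, "roll": 1}, {"x": 0, "y": 0, "z": 0, "roll": 1}, {"x": 0, "y": 0, "z": 0, "roll": 1}, {"x": 0, "y": 0, "z": 0, "roll": 1}, {"x": 0, "y": 0, "z": 0, "roll": 1}, {"x": 0, "y": 0, "z": 0, "roll": 1}, {"x": 0, "y": 0, "z": 0, "roll": 1}, {"x": 0, "y": 0, "z": 0, "roll": 0.8}, {"x": 0, "y": 0, "z": 0, "roll": 0}]'

```text
time: 23.37
tool_pos: [416.1, -75.6, 147.4]
tcp_rot: [2.629, 1.568, 2.766]
contact_force: [-0.4, -0.6, 0.7]
grip_width: 0.5
```

```bash
python3 - <<'E'
from h import *
import cv2
o,R,p=state();print(o["tool_pos"],o["contact_force"])
for z in(80,45): print(delta(W(P,(-182,0,z)),np.degrees(P[2])+90))
a=bot.capture("side")[:,:,::-1][130:260,270:430];cv2.imwrite("pics/c11.png",cv2.resize(a,None,fx=4.2,fy=4.2,interpolation=cv2.INTER_CUBIC))
cv2.imwrite("pics/w11.png",bot.capture("wrist")[:,:,::-1])
E
```

```text
[416.14893165 -75.62806497 147.40029734] [-0.44348646 -0.61323112  0.7498425 ]
(array([ 1.69,  0.02, -0.  ]), np.float64(-0.02))
(array([2.56, 0.02, 0.  ]), np.float64(-0.02))
```

View pics/c11.png

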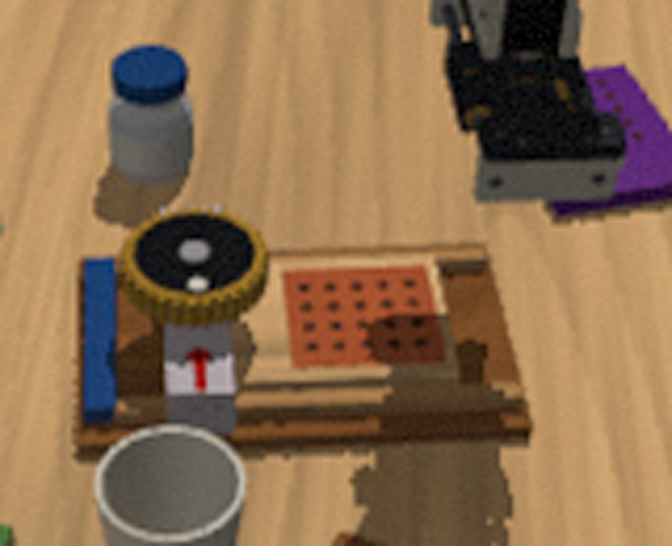

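View pics/w11.png

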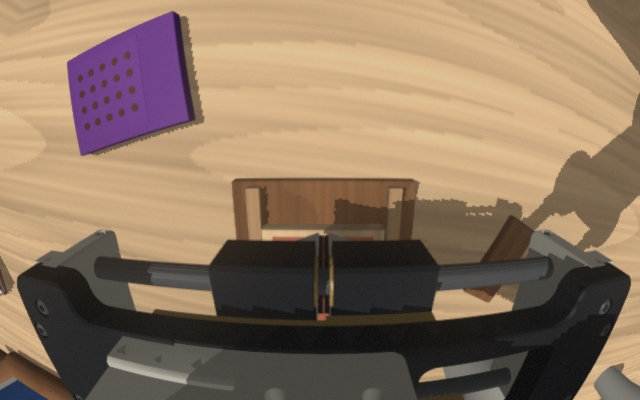

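Call:
move_arm --deltas '[{"x": 0.8, "y": 0.02, "z": 0, "roll": 0}, {"x": 0.8, "y": 0, "z": 0, "roll": 0}, {"x": 0.6, "y": 0, "z": 0, "roll": 0}, {"x": 0.36, "y": 0, "z": 0, "roll": 0}, {"x": 0, "y": 0, "z": 0, "roll": 0}]'

```text
time: 23.88
tool_pos: [414.9, -74.4, 43.4]
tcp_rot: [2.651, 1.564, 2.793]
contact_force: [-0.5, -0.4, -0.0]
grip_width: 0.3
```

```bash
python3 - <<'E'
from h import *
import cv2
o,R,p=state();print(o["time"],o["tool_pos"],o["contact_force"])
for x in(-170,-106): print(delta(W(P,(x,0,44)),np.degrees(P[2])+90))
a=bot.capture("side")[:,:,::-1][130:260,270:430];cv2.imwrite("pics/c12.png",cv2.resize(a,None,fx=4.2,fy=4.2,interpolation=cv2.INTER_CUBIC))
E
```

```text
23.8833 [414.88887152 -74.43833179  43.3650286 ] [-0.53483389 -0.43403162 -0.02458599]
(array([-0.02, -0.01,  0.32]), np.float64(0.04))
(array([-0.03, -0.02,  1.92]), np.float64(0.04))
```

View pics/c12.png

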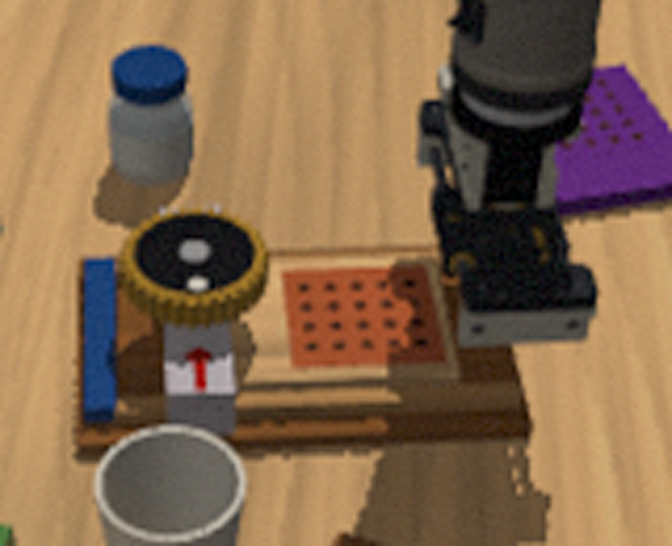

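Call:
move_arm --deltas '[{"x": 0, "y": 0, "z": 0.1, "roll": 0}, {"x": 0, "y": 0, "z": 0.1, "roll": 0}, {"x": 0, "y": 0, "z": 0.1, "roll": 0}, {"x": 0, "y": 0, "z": 0.1, "roll": 0}, {"x": 0, "y": 0, "z": 0.1, "roll": 0}, {"x": 0, "y": 0, "z": 0.1, "roll": 0}, {"x": 0, "y": 0, "z": 0.1, "roll": 0}, {"x": 0, "y": 0, "z": 0.1, "roll": 0}, {"x": 0, "y": 0, "z": 0.1, "roll": 0}, {"x": 0, "y": 0, "z": 0.1, "roll": 0}, {"x": 0, "y": 0, "z": 0.1, "roll": 0}, {"x": 0, "y": 0, "z": 0.1, "roll": 0}, {"x": 0, "y": 0, "z": 0.1, "roll": 0}, {"x": 0, "y": 0, "z": 0.1, "roll": 0}, {"x": 0, "y": 0, "z": 0.1, "roll": 0}, {"x": 0, "y": 0, "z": 0.1, "roll": 0}]'

```text
time: 25.27
tool_pos: [480.8, -66.1, 46.1]
tcp_rot: [-2.331, 1.571, -2.19]
contact_force: [-2.0, -1.3, 1.9]
grip_width: 0.4
```

```bash
python3 - <<'E'
from h import *
import cv2
o,R,p=state();print(o["time"],o["tool_pos"],o["contact_force"])
for x in(-104,): print(delta(W(P,(x,0,44)),np.degrees(P[2])+90))
a=bot.capture("side")[:,:,::-1][130:260,270:430];cv2.imwrite("pics/c13.png",cv2.resize(a,None,fx=4.2,fy=4.2,interpolation=cv2.INTER_CUBIC))
E
```

```text
25.2667 [480.80033582 -66.07265061  46.06033076] [-1.96426417 -1.28410103  1.85067478]
(array([0.05, 0.01, 0.31]), np.float64(0.04))
```

View pics/c13.png

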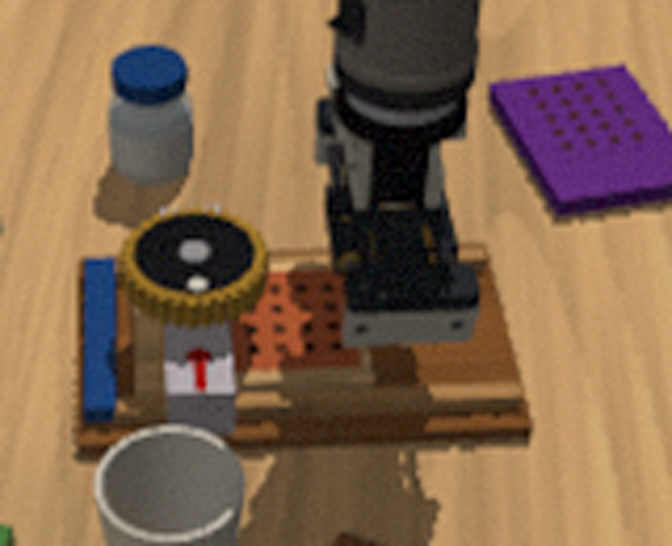

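Call:
move_arm --deltas '[{"x": 0.04, "y": 0, "z": 0.06, "roll": 0}, {"x": 0, "y": 0, "z": 0.06, "roll": 0}, {"x": 0, "y": 0, "z": 0.06, "roll": 0}, {"x": 0, "y": 0, "z": 0.05, "roll": 0}, {"x": 0, "y": 0, "z": 0.04, "roll": 0}, {"x": 0, "y": 0, "z": 0.04, "roll": 0}, {"x": 0, "y": 0, "z": 0, "roll": 0}]'

```text
time: 25.9
tool_pos: [491.8, -64.3, 44.4]
tcp_rot: [2.944, 1.568, 3.086]
contact_force: [-4.3, -1.0, 2.1]
grip_width: 0.4
```

```bash
python3 - <<'E'
from h import *
import cv2
o,R,p=state();print(o["time"],o["tool_pos"],o["contact_force"])
for x in(-104,): print(delta(W(P,(x,0,44)),np.degrees(P[2])+90))
a=bot.capture("scene")[:,:,::-1][165:265,225:345];cv2.imwrite("pics/c14.png",cv2.resize(a,None,fx=6,fy=6,interpolation=cv2.INTER_CUBIC))
E
```

```text
25.9 [491.84583667 -64.32400213  44.38269396] [-4.33148427 -0.99072855  2.07518849]
(array([0.01, 0.01, 0.03]), np.float64(0.04))
```

View pics/c14.png

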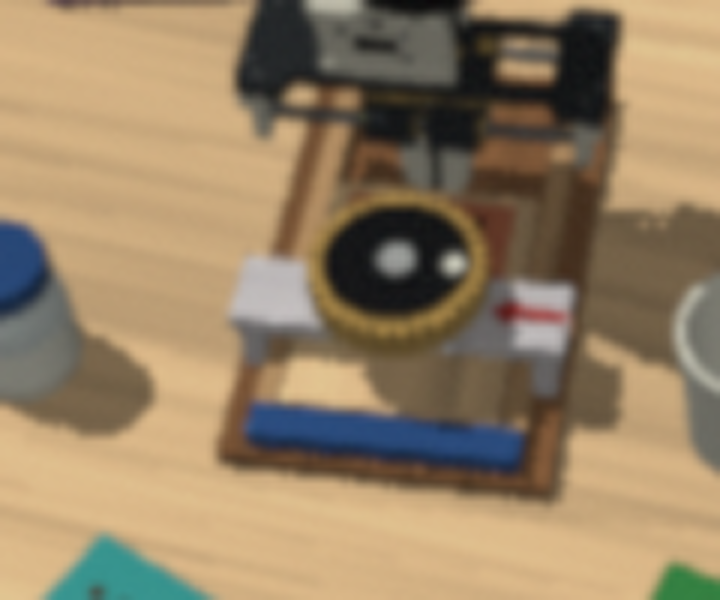

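Call:
move_arm --deltas '[{"x": 0, "y": 0, "z": 0.03, "roll": 0}, {"x": 0, "y": 0, "z": 0.03, "roll": 0}, {"x": 0, "y": 0, "z": 0, "roll": 0}]'

```text
time: 26.2
tool_pos: [492.0, -64.2, 44.3]
tcp_rot: [2.972, 1.564, 3.114]
contact_force: [-13.5, -4.7, 9.3]
grip_width: 0.2
```

Call:
move_arm --deltas '[{"x": 0, "y": 0, "z": -0.1, "roll": 0}, {"x": 0, "y": 0, "z": -0.3, "roll": 0}, {"x": 0, "y": 0, "z": -0.5, "roll": 0}, {"x": 0, "y": 0, "z": -0.6, "roll": 0}, {"x": -0.8, "y": 0, "z": -0.2, "roll": 0}, {"x": -0.9, "y": 0, "z": 0, "roll": 0}, {"x": -0.9, "y": 0, "z": 0, "roll": 0}, {"x": 0, "y": 0, "z": 0, "roll": 0}, {"x": 0, "y": 0, "z": 0, "roll": 0}]'

```text
time: 26.95
tool_pos: [429.6, -74.2, 150.7]
tcp_rot: [-0.463, 1.564, -0.322]
contact_force: [-0.4, 0.5, -1.4]
grip_width: 0.4
```

```bash
python3 - <<'E'
from h import *
import cv2
o,R,p=state();print(o["time"],o["tool_pos"],o["contact_force"])
a=bot.capture("scene")[:,:,::-1][165:255,205:385];b=bot.capture("side")[:,:,::-1][135:285,275:405]
cv2.imwrite("pics/e1.png",cv2.resize(a,None,fx=4.4,fy=4.4,interpolation=cv2.INTER_CUBIC))
cv2.imwrite("pics/e2.png",cv2.resize(b,None,fx=4,fy=4,interpolation=cv2.INTER_CUBIC))
E
```

```text
26.95 [429.56503405 -74.1776644  150.66228404] [-0.41737346  0.45810313 -1.36530419]
```

View pics/e1.png

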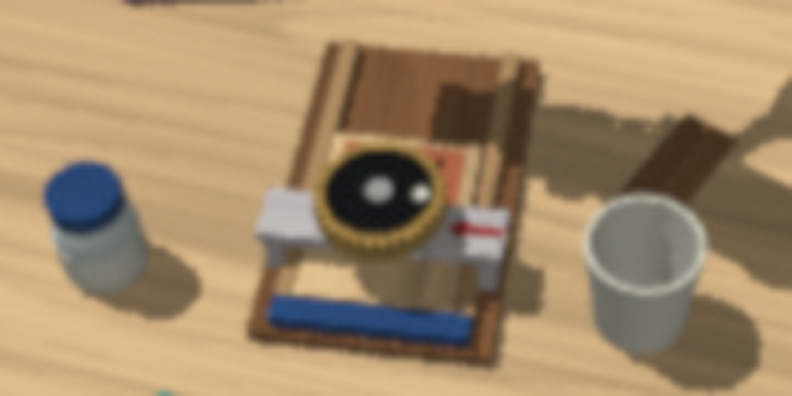

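View pics/e2.png

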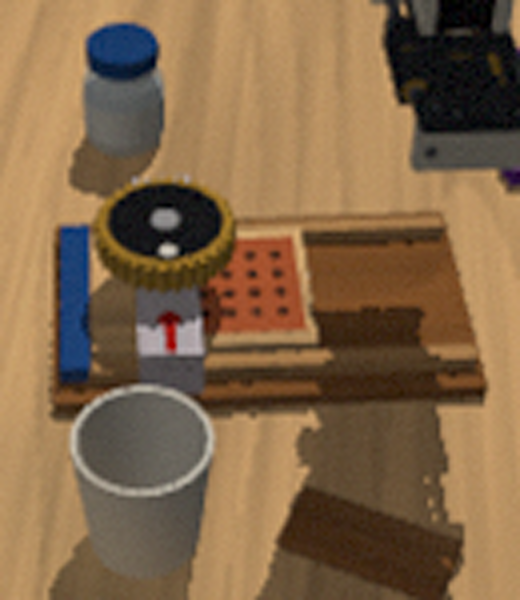

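```bash
python3 - <<'E'
from h import *
c,s=np.cos(P[2]),np.sin(P[2])
for n,q in((S(421,193),86),(D(168,249),86),(S(378,189),86),(D(165,218),86),(D(303,232),28),(D(318,343),28),(S(337,135),28)):
    d=ray(*n,q)[:2]-P[:2];a=np.array([c*d[0]+s*d[1],-s*d[0]+c*d[1]]);print(a.round(1),(np.arctan2(a[1],a[0])-np.pi/2).round(2))
bot.close_job()
E
```

```text
[ 0.3 28.6] -0.01
[-0.5 27.4] 0.02
[ 0.5 -0.6] -2.38
[ 0.1 -1.9] -3.09
[-95.4 -48.9] -4.24
[-93.7  57.1] 1.02
[-89.9 -52.7] -4.18
the job is handed in; nothing more can be done
```

I handed the job in at about 27 s with the ring at its second meeting with the pointer and the bat against the blue stop. No verdict is reported, so this rests on my own checks.

**Ring:** I turned it with one corner of the closed fingertips between the ridges, in two anticlockwise passes, from about 4.0 rad. In the last pictures the dot is within 0.02 rad of the pointer in both cameras. It passed the pointer once on the way, so this is the second meeting.

**Bat:** Only after that did I push it under the bridge. Over the last 2.4 mm of commanded push it moved just 0.2 mm, and the push force rose from about 4 to 13.5 N, so it had stopped against the bar. The side camera puts its near edge at x = -95.4 and -93.7 mm in the jig's frame, and fully home is -95 mm.

**Rest of the scene:** The tub, the jar and the rib look unmoved by eye in the last pictures. The arm is backed off and raised clear, with about 1.5 N on the force reading.

**Failed or disagreed:** The first two move calls were refused because each row needs all four numbers; nothing moved. One scene-camera reading of the bat's near edge gave -89.9 mm, about 5 mm off the side view. I put that down to a blurred corner pixel and trusted the force contact.

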